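# Uncover the tasting dish and offer the ball cheese across the counter

### The arm

A 7-joint arm with a two-finger parallel gripper is mounted at the origin on a cart in front of the work surface, level with it; the furniture and walls round the work are solid. World frame = base frame: x ahead of the robot, y to its left, z up, the work surface at z = 0. Lengths are in mm, angles in rad, forces in N, time in s.
With the tool pointing down it reaches from about 400 to 875 mm from the base axis. Payload 4.4 kg.
Tool frame: the origin (TCP) lies on the centre line of the jaws, within the pads' length; the fingertips stand 11 mm ahead of it and the grasp point (between the pads) lies 8 mm behind it (ctrl.tips_ahead is the distance from the TCP to the fingertips, in mm); z points along the fingers, y is the line along which they close (so a half turn about z gives the same grasp; the last joint's range is limited). The gripper opens to 85 mm and grips with 20 to 120 N. Pads are 22 mm wide; open, the fingers measure 114 mm over their backs; the gripper's body (76 mm by 85 mm) begins 54 mm behind the grasp point. The pads swing forward as they close: fully open they stand 13 mm farther back than shut.
Start: joints at [-1.242, 0.628, 0.038, 1.517, -0.027, 0.996, -0.02], TCP at [249.984, 600.022, 242.313] pointing down, gripper open.
Joint ranges: [-3.06, 3.06], [-0.37, 2.12], [-1.25, 1.32], [0.18, 2.47], [-1.1, 4.24], [0.23, 1.98], [-2.94, 2.94]. Speed limits (rad/s): [2.57, 2.57, 3.14, 3.14, 3.14, 3.14, 3.14].

### API

Orientations are given as [roll, pitch, yaw] about the fixed x, y, z axes, in that order (R = Rz(yaw) Ry(pitch) Rx(roll)).
In Python, from cell import ctrl, eyes, job gives the robot as it stands. The module is installed in compiled form; this text tells all that it offers.
- The arm moves only by the tool carry_out, never from a script. Its argument "moves" is a list of rows, each an object of numbers: "tx", "ty", "tz": the shift along the tool's x, y, z as a fraction of full scale; "twist": the turn about the tool's z as a fraction of full scale; "fingers": the opening, from 0 (shut) to 1 (fully open). In form: [{"tx": .., "ty": .., "tz": .., "twist": .., "fingers": ..}, ...]. A call has 1 to 12 rows; each row shifts and turns the commanded pose from where the row before left it, along the tool's axes as they then stand; what a row does not reach is not made up. Full scale, the value 1, is 0.3 m for a shift and pi rad for a turn. A row lasts 1/8 s, in which the tool goes at most 62.5 mm and 10.7 degrees, less where a joint would pass 70% of its speed; a pose out of reach is approached as far as the arm can. A call with a number of a shift or a turn outside -1 to 1 is refused whole. A call with a gripper value outside its range is refused whole. The fingers move at their own pace and stop on an object; the grip force is fixed at half the most. Time passes only in rows, so rows that do not move let the fingers close. It gives the time, the measured TCP pose, the force, the opening and the grip force at its end, in the units of the state.
- ctrl.read_state(): the state, without advancing time (a new reading comes with each control period).
- eyes.get_image(name): name is "scene" or "top" or "wrist"; returns a dict with "color" (480x640x3 uint8, blue, green, red), "fovy" (degrees; the focal length in pixels is half the picture's height over the tangent of half this angle, whatever the lens; pixels are square), "cx", "cy" (the principal point, pixels), "world_from_camera" (4x4, takes a point from camera to world coordinates). Camera axes: x right, y up, looking along -z (the intrinsics and any distortion apply to the point x, -y, -z); pixel columns grow to the right and rows downward; lengths in mm; the calibration is good to about 2 mm. A picture is of the moment at which its call begins. There is no depth.
- job.finish_job(): hands the job in; it is judged then, once.
The state is a dict: "clock": time; "qpos": joint angles; "qd": joint speeds; "tau": joint torques, N m; "eef_pos": TCP position; "tool_rot": TCP orientation; "force": force on the tool from outside, world axes, zero at the start; "torque": the same for the moment, N m; "width": finger opening in mm; "gripper_force": force on a finger pad.
Only numpy, scipy, OpenCV 4.12 (cv2) and the standard library are available. Lean on these libraries where they do the work, as an engineer would, in place of code of your own. Each camera call takes 0.05 s, during which the arm holds its last target. There are 200 camera calls.

### The job

Offer the red-waxed ball cheese to the customer on the far side: lift the clear dome off the tasting dish by its wooden knob and set it down gently in the recess of its round wooden rest, so that its rim stays clean. Then take the dish by its wooden handle, lift it straight up off the deck before turning it, and turn it about a quarter turn so that the handle points straight back to your side, square to the counter, keeping the dish level and the loose ball in the middle of it. Finish still holding the dish, level and motionless, higher than the slicer's raised bow; do not disturb the price stand or the thermometer.

Things in the scene. Friction and masses are not known exactly. Their poses are not given: they have to be found in the camera images.
- tasting_dish: Loose white enamel dish, 160 g, 118 mm across, rim 19.5 mm high, blue edge. Origin: centre of underside (stands on the deck, z = 0); z up; handle runs to -x. Its hollow is 84 mm across, 5 mm above the underside at the centre, 11 mm at the edge; flat ledge outside, 11 mm up, carries the dome. Balances about 25 mm from the centre towards the handle. Starts with the handle to the robot's right, +-20 degrees.
- dish_handle (a point): Where to grip the dish: middle of the wooden bar of its handle, 92 mm from the dish's centre, 28 mm above its underside. Axes as the dish: the bar runs along x (wood 73 to 147 mm from the centre, level), is 14 mm wide, 18 mm tall, flat sides facing +y and -y. Grip firmly (40 N or more) so that the dish stays level.
- dish_seat (a point): Point fixed to the dish, 27 mm above its underside on its axis: where the ball's centre is when the ball lies in the middle of the dish. Axes as the dish.
- ball_center (a point): Centre of the loose red-waxed ball cheese, 44 mm across, about 45 g. It lies in the hollow of the dish, under the dome at the start, and rolls away from the middle when the dish tilts more than about 8 degrees or is jerked.
- dome: Clear dome standing over the ball, loose, about 160 g. Origin: centre of the open rim's plane, at the bottom; z up. Rim 97 mm across outside, wall 3 mm, clear body 62 mm high, wooden knob on top to 98 mm high.
- dome_knob (a point): Middle of the dome's wooden knob, on its axis, 84 mm above the dome's rim. The knob is round, 26 mm across, from 70 to 98 mm above the rim; the clear top below it reaches 62 mm at the middle and falls away outward. Grip it from any side, from above.
- dome_rest: Round wooden coaster, loose, 350 g, 128 mm across and 16 mm high, for standing the dome in. Origin: centre of its underside; z up. Its round recess is 107 mm across at the floor and widens to 116 mm at the mouth; the floor is 8 mm above the underside, so the seated dome's rim is 8 mm above the deck.
- rest_floor (a point): Centre of the recess floor of the wooden rest, 8 mm above its underside: the dome's origin goes here.
- wire_slicer: Cheese wire slicer, fixed equipment behind the dish: a slab with a hinged wire bow that stands part open. Origin under its middle; its x axis points straight across the counter, away from the robot; slab from 76 mm in front of it to 110 mm behind, 102 mm to either side, 26 mm high; the bow's round wooden grip hangs 85 mm in front of the origin, its top 156 mm above the deck.
- far_side (a point): Fixed point on the far part of the deck, the customer's side, straight ahead: the handle finally points away from it.
- price_stand: Small black price card on a round foot, 42 x 75 x 106 mm, in front of the slicer, to the left; bystander. Origin under its foot.
- probe: Thermometer, 30 x 184 x 17 mm, lying on the deck at the left; bystander. Origin under its middle.

How it is judged:
By the outcome, as a careful person would: the job done as asked, in the order asked, and still so for the second after the job is handed in, while the arm keeps its last pose, push and grip.
It also fails if it takes over 61 s, if anything falls off the work surface, if the arm or the gripper's body presses on something with over 40 N, if the wrist force passes 120 N, or if a joint passes its speed limit or range.

## Working session

There is one attempt and no reset: what is moved stays moved. The work goes in short steps, Python scripts to look and compute and a tool call to move; the robot and the scene stay as the last step left them, time stands still between calls to the robot, and variables do not carry over. Pictures are saved under pics/ and viewed, at most 10 in all, crops included, and the job is handed in when it is done.

Besides the shell and the picture viewer there is one more tool, called after "Call:" by a JSON object that holds its "api" and its "payload", one argument or row to a line. carry_out: Moves the arm, as the interface text tells. Its arguments: {"type":"object","properties":{"moves":{"type":"array","items":{"type":"object","properties":{"tx":{"type":"number","minimum":-1,"maximum":1},"ty":{"type":"number","minimum":-1,"maximum":1},"tz":{"type":"number","minimum":-1,"maximum":1},"twist":{"type":"number","minimum":-1,"maximum":1},"fingers":{"type":"number"}}}}},"required":["moves"]}

```bash
mkdir -p pics
cat > h.py <<'E'
import numpy as np, cv2
from cell import ctrl, eyes, job
def get(n):
    d=eyes.get_image(n); return d
def f(d): return d["color"].shape[0]/2/np.tan(np.radians(d["fovy"])/2)
def ray(d,u,v):
    T=np.array(d["world_from_camera"]); r=T[:3,:3]@np.array([(u-d["cx"])/f(d),-(v-d["cy"])/f(d),-1.]); return T[:3,3],r
def onz(d,u,v,z):
    o,r=ray(d,u,v); return o+r*(z-o[2])/r[2]
def proj(d,p):
    T=np.array(d["world_from_camera"]); c=T[:3,:3].T@(np.array(p,float)-T[:3,3]); return d["cx"]+f(d)*c[0]/-c[2], d["cy"]-f(d)*c[1]/-c[2]
E
python3 - <<'E'
from h import *
print(ctrl.read_state(), ctrl.tips_ahead)
for n in("scene","top"):
    d=get(n); cv2.imwrite(f"pics/{n}0.png",d["color"]); print(n,{k:v for k,v in d.items() if k!="color"})
E
```

```text
{'clock': 0.0, 'qpos': array([-1.24177982,  0.62932455,  0.03846618,  1.51836527, -0.02698642,
        0.99631112, -0.01998915]), 'qd': array([ 2.76108438e-03, -2.40264883e-05, -4.97484461e-04, -6.99479150e-04,
        4.85694405e-04, -7.92751595e-04, -1.30975389e-03]), 'tau': array([ 3.18036364e-04, -5.63398647e+01,  1.22653272e+00, -1.93433082e+01,
        1.11058663e-02,  1.09255873e-02, -1.15108094e-05]), 'eef_pos': array([249.77205645, 599.43970219, 241.40438192]), 'tool_rot': array([-3.13970365e+00,  4.94876519e-05,  2.74677491e+00]), 'force': array([ 0.84949808, -0.37228917,  0.30937494]), 'torque': array([-0.04805449,  0.01428608,  0.02502355]), 'gripper_force': 0.0, 'width': 85.3950285694454} 11.0
scene {'fovy': 50.35217012948443, 'cx': 319.2492004646521, 'cy': 235.7861854553633, 'world_from_camera': array([[ 7.67566025e-01,  2.68240017e-01, -5.82142328e-01,
         8.88497587e+01],
       [-6.40740161e-01,  3.45418093e-01, -6.85666382e-01,
        -3.19403318e+02],
       [ 1.71593309e-02,  8.99296188e-01,  4.37003344e-01,
         5.08962348e+02],
       [ 0.00000000e+00,  0.00000000e+00,  0.00000000e+00,
         1.00000000e+00]])}
top {'fovy': 44.78095761787392, 'cx': 323.62726964060505, 'cy': 234.2169742972951, 'world_from_camera': array([[ 2.48497911e-02,  9.88132508e-01, -1.51580458e-01,
         4.53242634e+02],
       [-9.99606486e-01,  2.65342528e-02,  9.09975749e-03,
         3.34584341e+02],
       [ 1.30138404e-02,  1.51294682e-01,  9.88403035e-01,
         1.18100328e+03],
       [ 0.00000000e+00,  0.00000000e+00,  0.00000000e+00,
         1.00000000e+00]])}
```

View pics/top0.png

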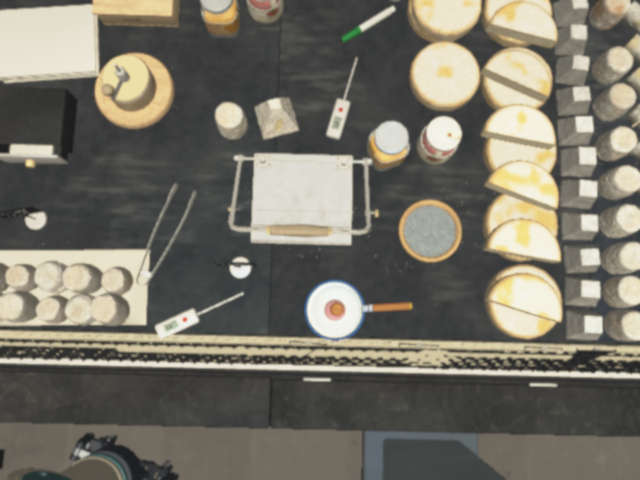

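View pics/scene0.png

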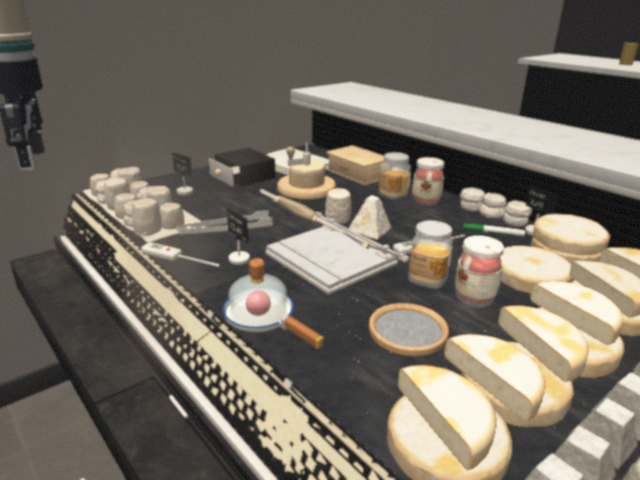

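The top view shows the dish and dome at about (336,309), with the handle running right to (412,306). The rest is at (431,230), the slicer bow grip at (298,230), the price stand at (240,268) and the thermometer at (195,315). The scene view agrees: the knob is at (257,270) and the rest at (408,329).

```bash
cat > m.py <<'E'
from h import *
def meas():
    d=get("top"); im=d["color"]; hsv=cv2.cvtColor(im,cv2.COLOR_BGR2HSV)
    def big(m,x0,y0,x1,y1):
        mm=np.zeros_like(m); mm[y0:y1,x0:x1]=m[y0:y1,x0:x1]
        c=max(cv2.findContours(mm,cv2.RETR_EXTERNAL,cv2.CHAIN_APPROX_NONE)[0],key=cv2.contourArea); return c
    blue=cv2.inRange(hsv,(95,90,50),(130,255,255)); c=big(blue,280,260,400,350)
    (u,v),ax,_=cv2.fitEllipse(cv2.convexHull(c)); P=onz(d,u,v,18); print("dish",u,v,ax,P, np.linalg.norm(onz(d,u+ax[0]/2,v,18)-onz(d,u-ax[0]/2,v,18)))
    wood=cv2.inRange(hsv,(5,110,60),(22,255,255)); c=big(wood,366,290,430,325)
    pts=c[:,0,:].astype(float); W=np.array([onz(d,a,b,34) for a,b in pts])
    r=cv2.minAreaRect(W[:,:2].astype(np.float32)); print("handle",r, "from dish", np.array(r[0])-P[:2], "yaw(axis -x dir)",np.arctan2(*(np.array(r[0])-P[:2])[::-1]), np.linalg.norm(np.array(r[0])-P[:2]))
    vx,vy=cv2.fitLine(W[:,:2].astype(np.float32),cv2.DIST_L2,0,.01,.01)[:2].ravel(); print("line dir",vx,vy,np.arctan2(vy,vx))
    c=big(wood,322,295,352,325); (u,v),rr=cv2.minEnclosingCircle(c); print("knob",u,v,rr,onz(d,u,v,109))
    m=cv2.inRange(hsv,(5,60,60),(30,255,255)); c=big(m,390,190,470,270); (u,v),ax,_=cv2.fitEllipse(cv2.convexHull(c)); print("rest",u,v,ax,onz(d,u,v,16), np.linalg.norm(onz(d,u+ax[0]/2,v,16)-onz(d,u-ax[0]/2,v,16)))
    print("grip",onz(d,298,230,150),"slab front",onz(d,252,244,26),onz(d,351,245,26),"back",onz(d,253,153,26),onz(d,351,153,26),"bow",onz(d,232,228,150),onz(d,368,228,150),"stand",onz(d,240,268,5),"probe",onz(d,195,315,5),"probe tip",onz(d,243,294,5),"rail",onz(d,330,345,0))
if __name__=="__main__":
    np.set_printoptions(precision=1,suppress=True); meas()
    s=get("scene"); print("scene proj", proj(s,[0,0,0]))
E
python3 m.py
```

```text
dish 333.91302490234375 309.1141357421875 (59.984832763671875, 61.53303146362305) [482.1 299.8  18. ] 118.88311535882102
handle ((489.8840026855469, 184.78988647460938), (15.721457481384277, 75.38766479492188), 4.6025495529174805) from dish [   7.8 -115. ] yaw(axis -x dir) -1.5029733097544473 115.24821122467911
line dir 0.09469825 -0.99550605 -1.475956
knob 336.5 309.0 6.576573371887207 [480.1 297.8 109. ]
rest 429.76983642578125 230.56317138671875 (64.01533508300781, 65.35135650634766) [645.2 108.6  16. ] 130.28095576454362
grip [617.8 371.2 150. ] slab front [606.8 466.5  26. ] [610.  268.6  26. ] back [794.6 472.6  26. ] [800.3 272.   26. ] bow [618.2 489.3 150. ] [624.8 245.7 150. ] stand [560. 491.   5.] probe [463.8 576.2   5. ] probe tip [507.9 482.5   5. ] rail [411.4 305.5   0. ]
scene proj (np.float64(-49.681353405357356), np.float64(722.1452321146908))
```

The sizes check out: dish 119 mm across, rest 130 mm, and the knob lies on the dish's centre. I'll turn the tool square to the handle first, then go above the knob.

Call:
{"api": "carry_out", "payload": {
  "moves": [
    {"twist":0.05,"fingers":1},
    {"twist":0.05,"fingers":1},
    {"twist":0.05,"fingers":1},
    {"twist":0.05,"fingers":1},
    {"twist":0.05,"fingers":1},
    {"twist":0.05,"fingers":1},
    {"twist":0.05,"fingers":1},
    {"fingers":1}
  ]
}}

```text
validation failed for argument at $.mo...
```

Call:
{"api": "carry_out", "payload": {
  "moves": [
    {"tx":-0.08,"ty":0.05,"fingers":1},
    {"tx":-0.14,"ty":0.09,"fingers":1},
    {"tx":-0.15,"ty":0.1,"fingers":1},
    {"tx":-0.15,"ty":0.1,"fingers":1},
    {"tx":-0.15,"ty":0.1,"fingers":1},
    {"tx":-0.15,"ty":0.1,"fingers":1},
    {"tx":-0.14,"ty":0.09,"fingers":1},
    {"tx":-0.1,"ty":0.05,"fingers":1},
    {"fingers":1},
    {"fingers":1}
  ]
}}

```text
validation failed for argument at $.mo...
```

```bash
cat > w.py <<'E'
from h import *
import sys
np.set_printoptions(precision=3,suppress=True)
s=ctrl.read_state(); print(s["clock"],s["eef_pos"],s["tool_rot"],s["force"],s["torque"],s["width"],s["gripper_force"],s["qpos"])
def off(x,y,z=None):
    yaw=s["tool_rot"][2]; d=np.array([x,y])-s["eef_pos"][:2]
    print("frac tx,ty:",d@[np.cos(yaw),np.sin(yaw)]/300,d@[np.sin(yaw),-np.cos(yaw)]/300)
E
python3 - <<'E'
from w import *
d=get("wrist"); cv2.imwrite("pics/w1.png",d["color"]); print(d["world_from_camera"],d["fovy"])
print(proj(d,[481,299,109]),proj(d,[482,300,18]))
E
```

```text
0.2 [249.83  599.685 241.752] [-3.14   0.     2.747] [-0.192  0.499  0.025] [-0.034 -0.013  0.01 ] 85.27297217438613 0.0 [-1.242  0.629  0.038  1.518 -0.027  0.996 -0.02 ]
[[  0.385  -0.885  -0.26  184.401]
 [  0.923   0.369   0.112 626.658]
 [ -0.003  -0.283   0.959 372.887]
 [  0.      0.      0.      1.   ]] 66.6017774540656
(np.float64(131.59453482812205), np.float64(549.5671502520386)) (np.float64(168.77189237623293), np.float64(470.0361635485356))
```

The call was refused, probably because each row needs all five fields.

Call:
{"api": "carry_out", "payload": {
  "moves": [
    {"tx":0,"ty":0,"tz":0,"twist":0.05,"fingers":1},
    {"tx":0,"ty":0,"tz":0,"twist":0.05,"fingers":1},
    {"tx":0,"ty":0,"tz":0,"twist":0.05,"fingers":1},
    {"tx":0,"ty":0,"tz":0,"twist":0.05,"fingers":1},
    {"tx":0,"ty":0,"tz":0,"twist":0.05,"fingers":1},
    {"tx":0,"ty":0,"tz":0,"twist":0.05,"fingers":1},
    {"tx":0,"ty":0,"tz":0,"twist":0.05,"fingers":1},
    {"tx":0,"ty":0,"tz":0,"twist":0,"fingers":1}
  ]
}}

```text
clock: 1.25
eef_pos: [249.7, 600.0, 242.1]
tool_rot: [3.141, 0.001, 1.649]
force: [0.5, -0.8, 0.1]
width: 85.6
gripper_force: 0.0
```

Call:
{"api": "carry_out", "payload": {
  "moves": [
    {"tx":-0.08,"ty":0.05,"tz":0,"twist":0,"fingers":1},
    {"tx":-0.14,"ty":0.09,"tz":0,"twist":0,"fingers":1},
    {"tx":-0.15,"ty":0.1,"tz":0,"twist":0,"fingers":1},
    {"tx":-0.15,"ty":0.1,"tz":0,"twist":0,"fingers":1},
    {"tx":-0.15,"ty":0.1,"tz":0,"twist":0,"fingers":1},
    {"tx":-0.15,"ty":0.1,"tz":0,"twist":0,"fingers":1},
    {"tx":-0.14,"ty":0.09,"tz":0,"twist":0,"fingers":1},
    {"tx":-0.1,"ty":0.05,"tz":0,"twist":0,"fingers":1},
    {"tx":0,"ty":0,"tz":0,"twist":0,"fingers":1},
    {"tx":0,"ty":0,"tz":0,"twist":0,"fingers":1}
  ]
}}

```text
clock: 2.5
eef_pos: [477.2, 299.4, 242.2]
tool_rot: [-3.141, -0.001, 1.65]
force: [-0.3, 0.2, -0.3]
width: 85.5
gripper_force: 0.0
```

Run:
```python
from w import *
d=get("wrist"); cv2.imwrite("pics/w1.png",d["color"]); print(d["world_from_camera"][:3,3])
print(proj(d,[481,299,109]),proj(d,[482,300,18])); off(481,299)
```

```text
2.5 [477.156 299.399 242.245] [-3.141 -0.001  1.65 ] [-0.283  0.184 -0.33 ] [ 0.017  0.05  -0.027] 85.533212593853 0.0 [-0.834  0.523  0.342  1.771 -0.22   0.885 -0.316]
[472.362 370.059 373.484]
(np.float64(322.60680338213433), np.float64(233.4483203193725)) (np.float64(322.71018261693064), np.float64(208.49896743226796))
frac tx,ty: -0.0023358295627029647 0.012669886684396486
```

View pics/w1.png

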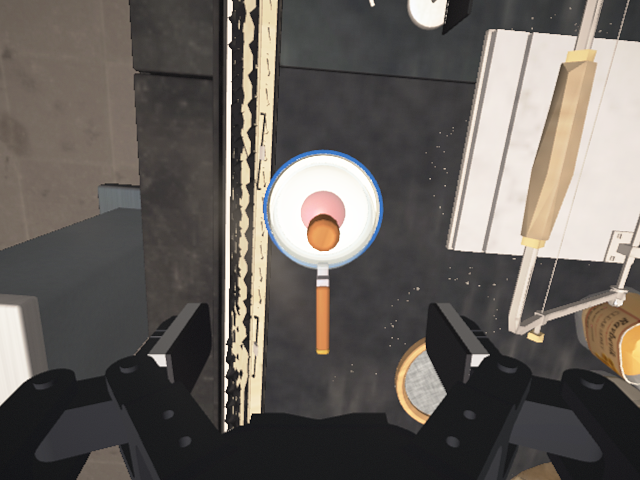

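The wrist view puts the knob at (323,234), against a predicted (322.6,233.4). The handle runs straight down the picture from (323,265) to (323,355), so the tool is square to it. Next: shift 4 mm, go down and grip.

Call:
{"api": "carry_out", "payload": {
  "moves": [
    {"tx":-0.002,"ty":0.012,"tz":0.06,"twist":0,"fingers":1},
    {"tx":0,"ty":0,"tz":0.1,"twist":0,"fingers":1},
    {"tx":0,"ty":0,"tz":0.1,"twist":0,"fingers":1},
    {"tx":0,"ty":0,"tz":0.1,"twist":0,"fingers":1},
    {"tx":0,"ty":0,"tz":0.08,"twist":0,"fingers":1},
    {"tx":0,"ty":0,"tz":0.04,"twist":0,"fingers":1},
    {"tx":0,"ty":0,"tz":0.02,"twist":0,"fingers":1},
    {"tx":0,"ty":0,"tz":0.01,"twist":0,"fingers":1},
    {"tx":0,"ty":0,"tz":0,"twist":0,"fingers":1}
  ]
}}

```text
clock: 3.68
eef_pos: [481.6, 298.4, 89.7]
tool_rot: [3.141, -0.001, 1.647]
force: [0.2, 0.1, 0.3]
width: 85.5
gripper_force: 0.0
```

Call:
{"api": "carry_out", "payload": {
  "moves": [
    {"tx":0,"ty":0,"tz":0,"twist":0,"fingers":0.5},
    {"tx":0,"ty":0,"tz":0,"twist":0,"fingers":0.4},
    {"tx":0,"ty":0,"tz":0,"twist":0,"fingers":0.35},
    {"tx":0,"ty":0,"tz":0,"twist":0,"fingers":0.3},
    {"tx":0,"ty":0,"tz":0,"twist":0,"fingers":0.2},
    {"tx":0,"ty":0,"tz":0,"twist":0,"fingers":0},
    {"tx":0,"ty":0,"tz":0,"twist":0,"fingers":0},
    {"tx":0,"ty":0,"tz":0,"twist":0,"fingers":0}
  ]
}}

```text
clock: 4.68
eef_pos: [481.2, 298.2, 89.6]
tool_rot: [-3.141, -0.0, 1.647]
force: [-1.7, -0.4, 6.0]
width: 24.5
gripper_force: 58.7
```

The knob is gripped, so I'll lift the dome straight up.

Call:
{"api": "carry_out", "payload": {
  "moves": [
    {"tx":0,"ty":0,"tz":-0.01,"twist":0,"fingers":0},
    {"tx":0,"ty":0,"tz":-0.02,"twist":0,"fingers":0},
    {"tx":0,"ty":0,"tz":-0.04,"twist":0,"fingers":0},
    {"tx":0,"ty":0,"tz":-0.06,"twist":0,"fingers":0},
    {"tx":0,"ty":0,"tz":-0.06,"twist":0,"fingers":0},
    {"tx":0,"ty":0,"tz":-0.06,"twist":0,"fingers":0},
    {"tx":0,"ty":0,"tz":-0.06,"twist":0,"fingers":0},
    {"tx":0,"ty":0,"tz":-0.04,"twist":0,"fingers":0},
    {"tx":0,"ty":0,"tz":-0.02,"twist":0,"fingers":0},
    {"tx":0,"ty":0,"tz":0,"twist":0,"fingers":0}
  ]
}}

```text
clock: 5.92
eef_pos: [481.3, 298.2, 200.5]
tool_rot: [3.141, -0.0, 1.647]
force: [0.1, 0.7, -2.4]
width: 24.2
gripper_force: 58.9
```

Run:
```python
from w import *
off(645,108.5)
a=get("wrist")["color"]; b=get("scene")["color"]; cv2.imwrite("pics/l1.png",np.hstack([cv2.resize(a,(400,300)),cv2.resize(b[150:400,150:475],(390,300))]))
```

```text
5.925 [481.332 298.247 200.51 ] [ 3.141 -0.     1.647] [ 0.051  0.692 -2.363] [-0.011  0.058  0.051] 24.181178738800334 58.883525133132935 [-0.815  0.579  0.325  1.808 -0.247  0.795 -0.289]
frac tx,ty: -0.6723313140669056 0.4956305183585458
```

View pics/l1.png

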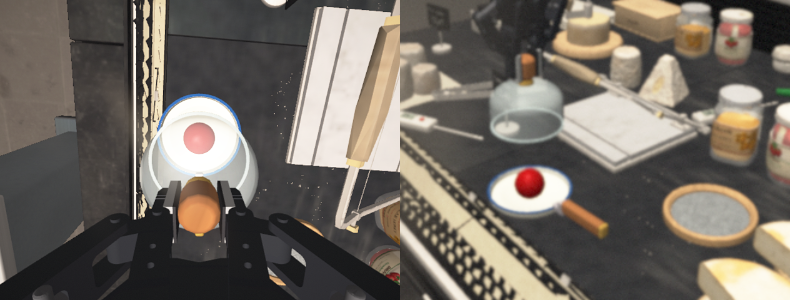

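The dome is off and hanging level, and the ball is still in the middle of the dish. I'll go right first, then forward to the rest, to keep clear of the bow.

Call:
{"api": "carry_out", "payload": {
  "moves": [
    {"tx":-0.05,"ty":0,"tz":0,"twist":0,"fingers":0},
    {"tx":-0.1,"ty":0,"tz":0,"twist":0,"fingers":0},
    {"tx":-0.12,"ty":0,"tz":0,"twist":0,"fingers":0},
    {"tx":-0.12,"ty":0.02,"tz":0,"twist":0,"fingers":0},
    {"tx":-0.12,"ty":0.04,"tz":0,"twist":0,"fingers":0},
    {"tx":-0.1,"ty":0.08,"tz":0,"twist":0,"fingers":0},
    {"tx":-0.06,"ty":0.1,"tz":0,"twist":0,"fingers":0},
    {"tx":0,"ty":0.1,"tz":0,"twist":0,"fingers":0},
    {"tx":0,"ty":0.1,"tz":0,"twist":0,"fingers":0},
    {"tx":0,"ty":0.05,"tz":0,"twist":0,"fingers":0},
    {"tx":0,"ty":0,"tz":0,"twist":0,"fingers":0},
    {"tx":0,"ty":0,"tz":0,"twist":0,"fingers":0}
  ]
}}

```text
clock: 7.52
eef_pos: [642.0, 108.1, 199.8]
tool_rot: [-3.139, 0.0, 1.646]
force: [0.4, 0.2, -1.1]
width: 24.1
gripper_force: 59.2
```

Run:
```python
from w import *
d=get("wrist"); a=d["color"]; cv2.imwrite("pics/r1.png",a)
t=get("top");b=t["color"]; cv2.imwrite("pics/r1t.png",b)
print(proj(d,[645.2,108.6,16]),[proj(d,[645.2+64*c,108.6+64*e,16]) for c,e in((1,0),(-1,0),(0,1),(0,-1))])
print(f(d),d["cx"],d["cy"],d["world_from_camera"])
```

```text
7.525 [641.959 108.12  199.784] [-3.139  0.     1.646] [ 0.375  0.21  -1.084] [-0.026  0.012  0.009] 24.139057802215014 59.15070176124573 [-0.387  0.694  0.306  1.562 -0.244  0.926  0.076]
(np.float64(321.6730394645386), np.float64(217.2100687826628)) [(np.float64(393.79531638416233), np.float64(222.5303107046991)), (np.float64(249.00851780887106), np.float64(211.84982710881727)), (np.float64(327.6285802736576), np.float64(142.17876626734213)), (np.float64(316.3531880675955), np.float64(284.2325932340798))]
365.3527316835669 318.1377591580985 241.81118517499561 [[  0.997  -0.072  -0.019 637.591]
 [  0.075   0.956   0.284 178.994]
 [ -0.002  -0.284   0.959 330.919]
 [  0.      0.      0.      1.   ]]
```

View pics/r1.png

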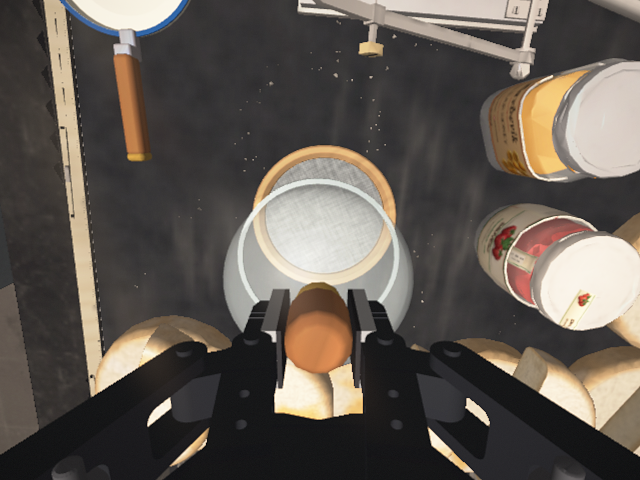

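The rest spans u 253–397 with its top at v 145. The dome's rim is the bright ellipse at u 238–398, v 180–340. Now the exact offset between the two.

Run:
```python
from w import *
d=get("wrist"); im=d["color"]; hsv=cv2.cvtColor(im,cv2.COLOR_BGR2HSV)
m=cv2.inRange(hsv,(5,70,60),(30,255,255)); m[:140]=0; m[235:]=0; m[:,:235]=0; m[:,415:]=0
c=max(cv2.findContours(m,cv2.RETR_EXTERNAL,cv2.CHAIN_APPROX_NONE)[0],key=cv2.contourArea)[:,0,:]
# outer edge: leftmost/rightmost per row, topmost per column
pts=[]
for v in range(160,232,2):
    r=c[c[:,1]==v][:,0]
    if len(r): pts+= [(r.min(),v),(r.max()+1,v)]
for u in range(285,365,3):
    r=c[c[:,0]==u][:,1]
    if len(r): pts.append((u,r.min()))
def circ(W):
    A=np.c_[2*W,np.ones(len(W))]; s=np.linalg.lstsq(A,(W**2).sum(1),rcond=None)[0]; return s[:2],np.sqrt(s[2]+s[:2]@s[:2])
W=np.array([onz(d,u,v,16)[:2] for u,v in pts]); cc,R=circ(W); e=abs(np.linalg.norm(W-cc,axis=1)-R); cc,R=circ(W[e<2]); print("rest",cc,R,(e<2).sum(),len(e))
# dome rim by bright ellipse points: left, right, top read off picture
z=s["eef_pos"][2]-89.6+11
cl,R2=circ(np.array([onz(d,u,v,z)[:2] for u,v in((238,258),(398,258),(318,180),(262,200),(374,198))])); print("rim",cl,R2,z)
off(*cc)
```

```text
7.625 [642.2   108.634 200.22 ] [-3.14   0.     1.647] [ 0.58   0.35  -0.787] [0.01  0.006 0.017] 24.125841512510497 59.150097370147705 [-0.388  0.693  0.306  1.561 -0.244  0.926  0.075]
rest [647.443 107.171] 63.56471025105325 86 93
rim [642.948 106.416] 48.65689818622026 121.62008301223469
frac tx,ty: -0.0061935060884230255 0.017053441198858522
```

The rest is 5 mm further forward than the dome, so I'll correct and lower.

Call:
{"api": "carry_out", "payload": {
  "moves": [
    {"tx":-0.002,"ty":0.016,"tz":0,"twist":0,"fingers":0},
    {"tx":0,"ty":0,"tz":0.03,"twist":0,"fingers":0},
    {"tx":0,"ty":0,"tz":0.06,"twist":0,"fingers":0},
    {"tx":0,"ty":0,"tz":0.07,"twist":0,"fingers":0},
    {"tx":0,"ty":0,"tz":0.07,"twist":0,"fingers":0},
    {"tx":0,"ty":0,"tz":0.05,"twist":0,"fingers":0},
    {"tx":0,"ty":0,"tz":0.03,"twist":0,"fingers":0},
    {"tx":0,"ty":0,"tz":0.02,"twist":0,"fingers":0},
    {"tx":0,"ty":0,"tz":0.01,"twist":0,"fingers":0},
    {"tx":0,"ty":0,"tz":0,"twist":0,"fingers":0}
  ]
}}

```text
clock: 8.93
eef_pos: [648.3, 108.8, 98.6]
tool_rot: [3.141, -0.0, 1.647]
force: [-0.0, 0.2, -1.9]
width: 24.2
gripper_force: 59.2
```

Run:
```python
from w import *
d=get("wrist"); a=d["color"]; b=get("scene")["color"]; cv2.imwrite("pics/r2.png",np.hstack([cv2.resize(a,(400,300)),cv2.resize(b[220:400,300:534],(390,300))]))
```

```text
8.925 [648.272 108.813  98.561] [ 3.141 -0.     1.647] [-0.018  0.202 -1.94 ] [ 0.003  0.002 -0.005] 24.16289693587003 59.17050540447235 [-0.36   0.823  0.262  1.616 -0.286  0.74   0.111]
```

View pics/r2.png

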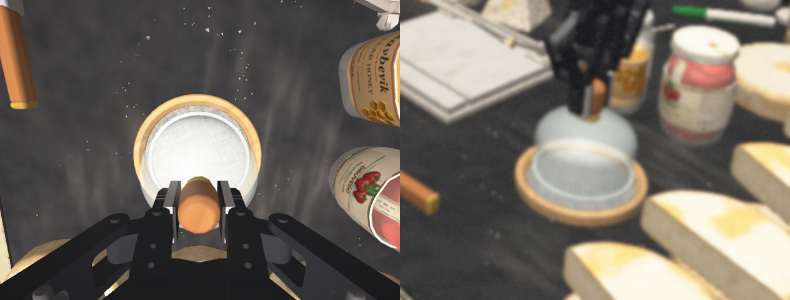

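The dome is just above the recess and centred: rim at u 145–250, rest at u 134–262. Now lowering gently.

Call:
{"api": "carry_out", "payload": {
  "moves": [
    {"tx":0,"ty":0,"tz":0.01,"twist":0,"fingers":0},
    {"tx":0,"ty":0,"tz":0.01,"twist":0,"fingers":0},
    {"tx":0,"ty":0,"tz":0.007,"twist":0,"fingers":0},
    {"tx":0,"ty":0,"tz":0.004,"twist":0,"fingers":0},
    {"tx":0,"ty":0,"tz":0.003,"twist":0,"fingers":0},
    {"tx":0,"ty":0,"tz":0.003,"twist":0,"fingers":0},
    {"tx":0,"ty":0,"tz":0,"twist":0,"fingers":0}
  ]
}}

```text
clock: 9.9
eef_pos: [648.0, 108.8, 87.2]
tool_rot: [-3.142, -0.0, 1.647]
force: [0.8, 0.3, -1.4]
width: 24.3
gripper_force: 59.2
```

Call:
{"api": "carry_out", "payload": {
  "moves": [
    {"tx":0,"ty":0,"tz":0.003,"twist":0,"fingers":0},
    {"tx":0,"ty":0,"tz":0.002,"twist":0,"fingers":0},
    {"tx":0,"ty":0,"tz":0,"twist":0,"fingers":0}
  ]
}}

```text
clock: 10.28
eef_pos: [648.1, 108.8, 86.7]
tool_rot: [3.141, -0.0, 1.647]
force: [-1.6, -0.4, 5.5]
width: 24.5
gripper_force: 59.9
```

It's in contact at the expected height with 5.5 N, so the dome is seated. I'll release and go up.

Call:
{"api": "carry_out", "payload": {
  "moves": [
    {"tx":0,"ty":0,"tz":0,"twist":0,"fingers":0.35},
    {"tx":0,"ty":0,"tz":0,"twist":0,"fingers":0.5},
    {"tx":0,"ty":0,"tz":0,"twist":0,"fingers":0.8},
    {"tx":0,"ty":0,"tz":0,"twist":0,"fingers":0.8},
    {"tx":0,"ty":0,"tz":-0.02,"twist":0,"fingers":0.8},
    {"tx":0,"ty":0,"tz":-0.06,"twist":0,"fingers":0.8},
    {"tx":0,"ty":0,"tz":-0.1,"twist":0,"fingers":0.8},
    {"tx":0,"ty":0,"tz":-0.1,"twist":0,"fingers":0.8},
    {"tx":0,"ty":0,"tz":-0.06,"twist":0,"fingers":0.8},
    {"tx":0,"ty":0,"tz":0,"twist":0,"fingers":0.8}
  ]
}}

```text
clock: 11.52
eef_pos: [649.1, 108.9, 189.7]
tool_rot: [3.138, -0.0, 1.647]
force: [0.9, 0.2, -0.2]
width: 68.6
gripper_force: 0.0
```

Run:
```python
from w import *
d=get("wrist"); a=d["color"]; b=get("scene")["color"]; cv2.imwrite("pics/r3.png",np.hstack([cv2.resize(a,(400,300)),cv2.resize(b[220:400,300:534],(390,300))]))
off(489,207.5)
```

```text
11.525 [649.084 108.882 189.7  ] [ 3.138 -0.     1.647] [ 0.854  0.245 -0.232] [-0.031 -0.034 -0.02 ] 68.55880977949492 0.0 [-0.383  0.712  0.303  1.555 -0.25   0.909  0.081]
frac tx,ty: 0.3685425606834624 -0.5069316999358552
```

View pics/r3.png

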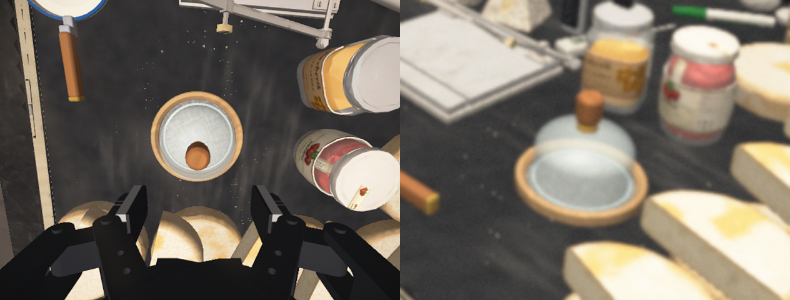

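The dome stands in the recess, upright and concentric, with its knob at (198,155) in the left half. On to the handle.

Call:
{"api": "carry_out", "payload": {
  "moves": [
    {"tx":0.03,"ty":-0.05,"tz":0,"twist":0,"fingers":0.6},
    {"tx":0.06,"ty":-0.09,"tz":0,"twist":0,"fingers":0.6},
    {"tx":0.08,"ty":-0.1,"tz":0,"twist":0,"fingers":0.6},
    {"tx":0.08,"ty":-0.1,"tz":0,"twist":0,"fingers":0.6},
    {"tx":0.07,"ty":-0.1,"tz":0,"twist":0,"fingers":0.6},
    {"tx":0.05,"ty":-0.06,"tz":0,"twist":0,"fingers":0.6},
    {"tx":0,"ty":0,"tz":0,"twist":0,"fingers":0.6},
    {"tx":0,"ty":0,"tz":0,"twist":0,"fingers":0.6}
  ]
}}

```text
clock: 12.62
eef_pos: [490.7, 207.2, 187.2]
tool_rot: [3.142, 0.001, 1.646]
force: [0.0, -0.3, -0.9]
width: 51.4
gripper_force: 0.0
```

Run:
```python
from w import *
d=get("wrist"); im=d["color"]; cv2.imwrite("pics/h1.png",im); hsv=cv2.cvtColor(im,cv2.COLOR_BGR2HSV)
blue=cv2.inRange(hsv,(95,90,50),(130,255,255)); c=max(cv2.findContours(blue,cv2.RETR_EXTERNAL,cv2.CHAIN_APPROX_NONE)[0],key=lambda c:cv2.boundingRect(c)[2])
W=np.array([onz(d,u,v,19)[:2] for u,v in cv2.convexHull(c)[:,0,:]],np.float32); print("dish",cv2.minEnclosingCircle(W),cv2.boundingRect(c))
wood=cv2.inRange(hsv,(4,110,60),(20,255,255)); wood[:,:260]=0; wood[:,390:]=0
c=max(cv2.findContours(wood,cv2.RETR_EXTERNAL,cv2.CHAIN_APPROX_NONE)[0],key=cv2.contourArea); print(cv2.boundingRect(c))
W=np.array([onz(d,u,v,37)[:2] for u,v in c[:,0,:]],np.float32); r=cv2.minAreaRect(W); print(r)
v=cv2.fitLine(W,cv2.DIST_L2,0,.01,.01).ravel(); print(v, np.arctan2(v[1],v[0]))
```

```text
12.625 [490.73  207.196 187.241] [3.142 0.001 1.646] [ 0.016 -0.305 -0.908] [-0.033  0.041 -0.011] 51.40074421360009 0.0 [-0.667  0.554  0.319  1.91  -0.253  0.717 -0.125]
dish ((482.0762023925781, 297.6947326660156), 59.657135009765625) (239, 19, 154, 165)
(307, 205, 18, 91)
((490.6951904296875, 186.26556396484375), (13.758679389953613, 76.56527709960938), 4.544974327087402)
[  0.078  -0.997 490.766 187.519] -1.4925377
```

View pics/h1.png

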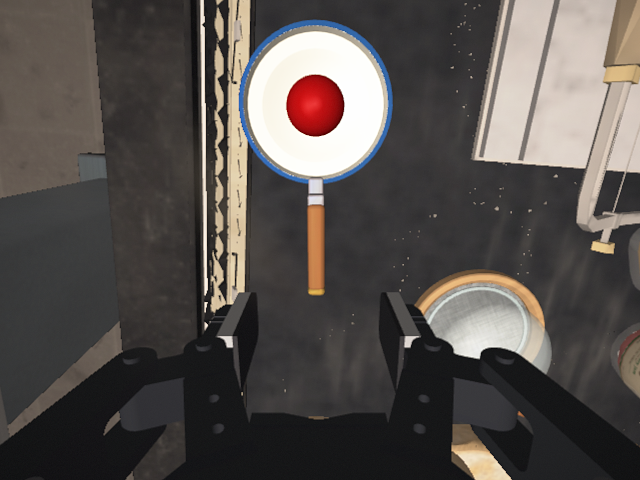

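The dish is at (482,298), the bar's line gives a grip point of (489.2,205.5), and the yaw matches to 3 mrad. Descending onto the handle.

Call:
{"api": "carry_out", "payload": {
  "moves": [
    {"tx":-0.005,"ty":-0.005,"tz":0.04,"twist":0,"fingers":0.5},
    {"tx":0,"ty":0,"tz":0.08,"twist":0,"fingers":0.5},
    {"tx":0,"ty":0,"tz":0.1,"twist":0,"fingers":0.5},
    {"tx":0,"ty":0,"tz":0.1,"twist":0,"fingers":0.5},
    {"tx":0,"ty":0,"tz":0.1,"twist":0,"fingers":0.5},
    {"tx":0,"ty":0,"tz":0.07,"twist":0,"fingers":0.5},
    {"tx":0,"ty":0,"tz":0.04,"twist":0,"fingers":0.5},
    {"tx":0,"ty":0,"tz":0.02,"twist":0,"fingers":0.5},
    {"tx":0,"ty":0,"tz":0,"twist":0,"fingers":0.5},
    {"tx":0,"ty":0,"tz":0,"twist":0,"fingers":0.5}
  ]
}}

```text
clock: 13.92
eef_pos: [489.1, 206.6, 23.3]
tool_rot: [3.14, -0.0, 1.647]
force: [-0.3, -0.3, 0.2]
width: 42.7
gripper_force: 0.0
```

Call:
{"api": "carry_out", "payload": {
  "moves": [
    {"tx":0,"ty":0,"tz":0.008,"twist":0,"fingers":0.4},
    {"tx":0,"ty":0,"tz":0,"twist":0,"fingers":0.3},
    {"tx":0,"ty":0,"tz":0,"twist":0,"fingers":0.25},
    {"tx":0,"ty":0,"tz":0,"twist":0,"fingers":0.21},
    {"tx":0,"ty":0,"tz":0,"twist":0,"fingers":0.19},
    {"tx":0,"ty":0,"tz":0,"twist":0,"fingers":0.17},
    {"tx":0,"ty":0,"tz":0,"twist":0,"fingers":0.15},
    {"tx":0,"ty":0,"tz":0,"twist":0,"fingers":0.1},
    {"tx":0,"ty":0,"tz":0,"twist":0,"fingers":0},
    {"tx":0,"ty":0,"tz":0,"twist":0,"fingers":0},
    {"tx":0,"ty":0,"tz":0,"twist":0,"fingers":0}
  ]
}}

```text
clock: 15.3
eef_pos: [488.7, 206.4, 20.4]
tool_rot: [3.142, -0.0, 1.647]
force: [-0.3, 0.0, 3.2]
width: 13.4
gripper_force: 58.6
```

Gripped with 59 N. I'll lift straight up with gentle ramps.

Call:
{"api": "carry_out", "payload": {
  "moves": [
    {"tx":0,"ty":0,"tz":-0.004,"twist":0,"fingers":0},
    {"tx":0,"ty":0,"tz":-0.008,"twist":0,"fingers":0},
    {"tx":0,"ty":0,"tz":-0.014,"twist":0,"fingers":0},
    {"tx":0,"ty":0,"tz":-0.02,"twist":0,"fingers":0},
    {"tx":0,"ty":0,"tz":-0.028,"twist":0,"fingers":0},
    {"tx":0,"ty":0,"tz":-0.034,"twist":0,"fingers":0},
    {"tx":0,"ty":0,"tz":-0.034,"twist":0,"fingers":0},
    {"tx":0,"ty":0,"tz":-0.026,"twist":0,"fingers":0},
    {"tx":0,"ty":0,"tz":-0.018,"twist":0,"fingers":0},
    {"tx":0,"ty":0,"tz":-0.01,"twist":0,"fingers":0},
    {"tx":0,"ty":0,"tz":-0.004,"twist":0,"fingers":0},
    {"tx":0,"ty":0,"tz":0,"twist":0,"fingers":0}
  ]
}}

```text
clock: 16.8
eef_pos: [488.5, 206.4, 80.1]
tool_rot: [-3.141, 0.0, 1.647]
force: [-0.0, 1.1, -2.1]
width: 12.8
gripper_force: 58.4
```

Run:
```python
from w import *
a=get("wrist")["color"]; b=get("scene")["color"]; cv2.imwrite("pics/h2.png",np.hstack([cv2.resize(a,(400,300)),cv2.resize(b[170:350,170:404],(390,300))]))
```

```text
16.8 [488.492 206.372  80.144] [-3.141  0.     1.647] [-0.026  1.068 -2.061] [-0.15  -0.03  -0.005] 12.79002256328938 58.43621850013733 [-0.602  0.718  0.228  1.987 -0.334  0.472 -0.053]
```

View pics/h2.png

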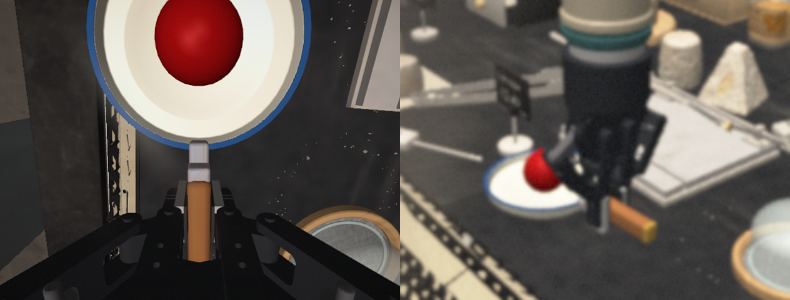

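The dish is level and off the deck, with the ball in its middle. I'll keep going straight up.

Call:
{"api": "carry_out", "payload": {
  "moves": [
    {"tx":0,"ty":0,"tz":-0.01,"twist":0,"fingers":0},
    {"tx":0,"ty":0,"tz":-0.025,"twist":0,"fingers":0},
    {"tx":0,"ty":0,"tz":-0.04,"twist":0,"fingers":0},
    {"tx":0,"ty":0,"tz":-0.055,"twist":0,"fingers":0},
    {"tx":0,"ty":0,"tz":-0.07,"twist":0,"fingers":0},
    {"tx":0,"ty":0,"tz":-0.08,"twist":0,"fingers":0},
    {"tx":0,"ty":0,"tz":-0.08,"twist":0,"fingers":0},
    {"tx":0,"ty":0,"tz":-0.07,"twist":0,"fingers":0},
    {"tx":0,"ty":0,"tz":-0.055,"twist":0,"fingers":0},
    {"tx":0,"ty":0,"tz":-0.04,"twist":0,"fingers":0},
    {"tx":0,"ty":0,"tz":-0.025,"twist":0,"fingers":0},
    {"tx":0,"ty":0,"tz":-0.01,"twist":0,"fingers":0}
  ]
}}

```text
clock: 18.4
eef_pos: [488.6, 206.4, 248.7]
tool_rot: [3.142, -0.0, 1.647]
force: [0.1, 0.6, -1.2]
width: 13.1
gripper_force: 58.5
```

Underside is now about 229 mm up. Starting the quarter turn, handle from the right to straight back.

Call:
{"api": "carry_out", "payload": {
  "moves": [
    {"tx":0,"ty":0,"tz":0,"twist":0.004,"fingers":0},
    {"tx":0,"ty":0,"tz":0,"twist":0.008,"fingers":0},
    {"tx":0,"ty":0,"tz":0,"twist":0.013,"fingers":0},
    {"tx":0,"ty":0,"tz":0,"twist":0.018,"fingers":0},
    {"tx":0,"ty":0,"tz":0,"twist":0.022,"fingers":0},
    {"tx":0,"ty":0,"tz":0,"twist":0.025,"fingers":0},
    {"tx":0,"ty":0,"tz":0,"twist":0.028,"fingers":0},
    {"tx":0,"ty":0,"tz":0,"twist":0.028,"fingers":0},
    {"tx":0,"ty":0,"tz":0,"twist":0.028,"fingers":0},
    {"tx":0,"ty":0,"tz":0,"twist":0.028,"fingers":0},
    {"tx":0,"ty":0,"tz":0,"twist":0.028,"fingers":0},
    {"tx":0,"ty":0,"tz":0,"twist":0.028,"fingers":0}
  ]
}}

```text
clock: 19.9
eef_pos: [488.4, 206.5, 248.0]
tool_rot: [-3.141, 0.001, 0.832]
force: [0.4, -0.5, -1.5]
width: 13.0
gripper_force: 58.5
```

Call:
{"api": "carry_out", "payload": {
  "moves": [
    {"tx":0,"ty":0,"tz":0,"twist":0.03,"fingers":0},
    {"tx":0,"ty":0,"tz":0,"twist":0.03,"fingers":0},
    {"tx":0,"ty":0,"tz":0,"twist":0.03,"fingers":0},
    {"tx":0,"ty":0,"tz":0,"twist":0.03,"fingers":0},
    {"tx":0,"ty":0,"tz":0,"twist":0.03,"fingers":0},
    {"tx":0,"ty":0,"tz":0,"twist":0.027,"fingers":0},
    {"tx":0,"ty":0,"tz":0,"twist":0.025,"fingers":0},
    {"tx":0,"ty":0,"tz":0,"twist":0.022,"fingers":0},
    {"tx":0,"ty":0,"tz":0,"twist":0.018,"fingers":0},
    {"tx":0,"ty":0,"tz":0,"twist":0.013,"fingers":0},
    {"tx":0,"ty":0,"tz":0,"twist":0.008,"fingers":0},
    {"tx":0,"ty":0,"tz":0,"twist":0.003,"fingers":0}
  ]
}}

```text
clock: 21.4
eef_pos: [488.6, 206.4, 248.2]
tool_rot: [3.142, 0.0, 0.0]
force: [-1.2, 0.4, -1.9]
width: 13.0
gripper_force: 58.5
```

Run:
```python
from w import *
d=get("wrist"); a=d["color"]; t=get("top"); cv2.imwrite("pics/f1.png",np.hstack([cv2.resize(a,(400,300)),cv2.resize(t["color"][150:360,200:473],(390,300))]))
hsv=cv2.cvtColor(a,cv2.COLOR_BGR2HSV)
def mo(m):
    c=max(cv2.findContours(m,cv2.RETR_EXTERNAL,cv2.CHAIN_APPROX_NONE)[0],key=cv2.contourArea); return c
z=s["eef_pos"][2]-20
w=cv2.inRange(hsv,(4,110,60),(20,255,255)); w[:,:280]=0; w[:,355:]=0; W=np.array([onz(d,u,v,z+37)[:2] for u,v in mo(w)[:,0,:]],np.float32); l=cv2.fitLine(W,cv2.DIST_L2,0,.01,.01).ravel(); print("bar",np.degrees(np.arctan(l[1]/l[0])),l)
r=cv2.inRange(hsv,(0,150,50),(6,255,255))|cv2.inRange(hsv,(172,150,50),(180,255,255)); c=mo(r); (u,v),R=cv2.minEnclosingCircle(c); print("ball",u,v,R,onz(d,u,v,z+27))
b=cv2.inRange(hsv,(95,90,50),(130,255,255)); c=mo(b);W=np.array([onz(d,u,v,z+19)[:2] for u,v in cv2.convexHull(c)[:,0,:]],np.float32); print("dish",cv2.minEnclosingCircle(W),cv2.boundingRect(c))
```

```text
21.4 [488.576 206.448 248.241] [3.142 0.    0.   ] [-1.198  0.383 -1.854] [-0.037  0.119 -0.011] 13.00141463553354 58.478949666023254 [-0.988  0.576  0.836  1.858 -0.523  0.943 -1.484]
bar 0.029199995 [  1.      0.001 485.392 205.528]
ball 318.5 60.110294342041016 76.61274719238281 [583.069 205.361 255.241]
dish ((562.5067138671875, 174.69259643554688), 46.218929290771484) (334, 0, 165, 240)
```

View pics/f1.png

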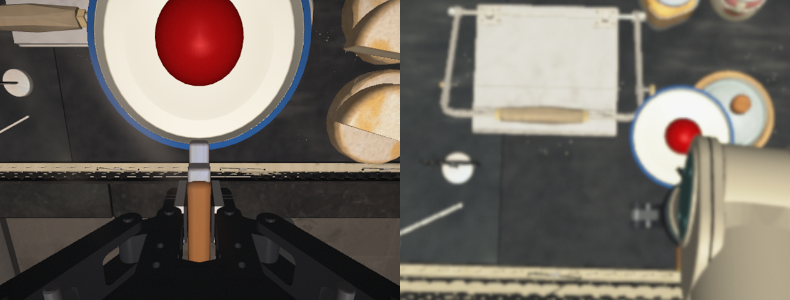

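The handle points straight back (0.03°). The ball sits at (583,205), against an expected dish centre of (581,206), and the dome is still in its rest. I'll let it settle, then hand in.

Call:
{"api": "carry_out", "payload": {
  "moves": [
    {"tx":0,"ty":0,"tz":0,"twist":0,"fingers":0},
    {"tx":0,"ty":0,"tz":0,"twist":0,"fingers":0},
    {"tx":0,"ty":0,"tz":0,"twist":0,"fingers":0},
    {"tx":0,"ty":0,"tz":0,"twist":0,"fingers":0},
    {"tx":0,"ty":0,"tz":0,"twist":0,"fingers":0},
    {"tx":0,"ty":0,"tz":0,"twist":0,"fingers":0},
    {"tx":0,"ty":0,"tz":0,"twist":0,"fingers":0},
    {"tx":0,"ty":0,"tz":0,"twist":0,"fingers":0}
  ]
}}

```text
clock: 22.5
eef_pos: [488.6, 206.4, 248.3]
tool_rot: [-3.142, 0.0, 0.001]
force: [-0.3, -0.9, -2.5]
width: 13.2
gripper_force: 58.5
```

```bash
python3 -c "
from w import *
print(abs(s['qd']).max()); print(job.finish_job())"
```

```text
22.5 [488.633 206.403 248.289] [-3.142  0.     0.001] [-0.253 -0.912 -2.536] [-0.011  0.162  0.022] 13.205504667156886 58.47777307033539 [-0.988  0.576  0.835  1.858 -0.522  0.943 -1.484]
0.0020545880841694782
the job is handed in; nothing more can be done
None
```

I handed the job in at 22.5 s: the dome is seated in its rest, and the arm holds the dish still, its underside about 228 mm up (bow top 156 mm), handle straight back and ball in the middle; no verdict came back.

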